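# Put the rinsed lacquer cups away on the slide-in tray

## Robot

A 7-joint arm with a two-finger parallel gripper is mounted at the origin on the work surface. World frame = base frame: x ahead of the robot, y to its left, z up, the work surface at z = 0. Lengths are in m, angles in rad, forces in N, time in s.
With the tool pointing down it reaches from about 0.425 to 1.025 m from the base axis. Payload 3.6 kg.
Tool frame: the origin (TCP) lies on the centre line of the jaws, within the pads' length; the fingertips stand 14 mm ahead of it and the grasp point (between the pads) lies 5 mm behind it; z points along the fingers, y is the line along which they close (so a half turn about z gives the same grasp; the last joint's range is limited). The gripper opens to 85 mm and grips with 20 to 120 N. Pads are 22 mm wide; open, the fingers measure 114 mm over their backs; the gripper's body (76 mm by 85 mm) begins 54 mm behind the grasp point. The pads swing forward as they close: fully open they stand 13 mm farther back than shut.
Start: joints at [1.105, 0.591, 0.048, 1.609, -0.033, 0.943, -0.034], TCP at [0.264, -0.675, 0.245] pointing down, gripper open.
Joint ranges: [-2.69, 2.69], [-0.47, 2.24], [-1.27, 1.36], [0.19, 2.51], [-1.53, 4.68], [0.08, 2.07], [-3.09, 3.09]. Speed limits (rad/s): [2.57, 2.57, 3.14, 3.14, 3.14, 3.14, 3.14].

## Interface

Orientations are given as a rotation vector (axis times angle).
In Python, from cell import * gives the robot as it stands.
- The arm moves only by the tool send_rows, never from a script. Its argument "rows" is a list of rows, each an object with "gripper": the finger opening in m, from 0 to 0.0854; "slide": the shift along the tool's x, y, z in m, a list of three; "angular": the turn, a rotation vector about the tool's x, y, z in degrees, a list of three. In form: [{"gripper": gripper, "slide": [dx, dy, dz], "angular": [rx, ry, rz]}, ...]. A call has 1 to 10 rows; each row is the pose to reach, as a shift and turn from the pose commanded when the call began, along the tool's axes at that moment; what a row does not reach only later rows make up. A row lasts 1/8 s, in which the tool goes at most 62.5 mm and 10.7 degrees, less where a joint would pass 70% of its speed; a pose out of reach is approached as far as the arm can. A call with a gripper value outside its range is refused whole. The fingers move at their own pace and stop on an object; "newtons" is the grip in N (left out, the last holds). Time passes only in rows, so rows that repeat a pose let the fingers close. It gives the time, the measured TCP pose, the force, the opening and the grip force at its end, in the units of the state.
- observe(): the state, without advancing time (a new reading comes with each control period).
- capture(name): name is "scene" or "top"; returns a dict with "pixels" (400x640x3 uint8, red, green, blue), "z_map" (400x640 float32, m along the optical axis (not along the pixel's ray), 0 where there is no reading), "intrinsics" (3x3 intrinsics, pixels), "D" ([k1, k2, p1, p2, k3] as OpenCV has them; the pictures are not rectified), "rvec" (rotation vector, rad) and "tvec" (3), from world to camera coordinates, as OpenCV has them. Camera axes: x right, y down, z forward; pixel columns grow to the right and rows downward; lengths in m; the calibration is good to about 2 mm. A picture is of the moment at which its call begins.
- job_done(): hands the job in; it is judged then, once.
The state is a dict: "clock": time; "joint_pos": joint angles; "joint_velocities": joint speeds; "joint_efforts": joint torques, N m; "eef_pos": TCP position; "tcp_rot": TCP orientation; "wrist_force": force on the tool from outside, world axes, zero at the start; "ft_torque": the same for the moment, N m; "opening": finger opening in m; "gripper_force": force on a finger pad.
Only numpy, scipy, OpenCV 4.12 (cv2) and the standard library are available. Lean on these libraries where they do the work, as an engineer would, in place of code of your own. Each camera call takes 0.05 s, during which the arm holds its last target. There are 200 camera calls.

## Task

Clear the sanding block off the tray into the blue bin, then stack all the lacquer cups mouth-down on the tray in two towers, one centred on each green disc, rim squarely on the cup below and no tower more than four cups high. Then slide the tray home, feeling for the hidden stop until the tray is fully against it, with the towers still standing straight; leave the amber jar where it is.

Things in the scene. Friction and masses are not known exactly. Their poses are not given: they have to be found in the camera images.
- cup1_mid (a point): rinsed lacquer cup, bare aluminium with a blue band: a straight open can 60 mm in diameter and 65 mm high, wall 3 mm, 80 to 170 g, standing mouth-down (open end on the bench, flat closed end up). The point is at its centre, half-way up (32.5 mm above its rim); z points from the mouth to the closed end, so it is up when the cup stands mouth-down. Five to seven cups are there; there is room for fingers in front of and behind each (along world x)
- cup2_mid (a point): rinsed lacquer cup, bare aluminium with a blue band: a straight open can 60 mm in diameter and 65 mm high, wall 3 mm, 80 to 170 g, standing mouth-down (open end on the bench, flat closed end up). The point is at its centre, half-way up (32.5 mm above its rim); z points from the mouth to the closed end, so it is up when the cup stands mouth-down. Five to seven cups are there; there is room for fingers in front of and behind each (along world x)
- cup3_mid (a point): rinsed lacquer cup, bare aluminium with a blue band: a straight open can 60 mm in diameter and 65 mm high, wall 3 mm, 80 to 170 g, standing mouth-down (open end on the bench, flat closed end up). The point is at its centre, half-way up (32.5 mm above its rim); z points from the mouth to the closed end, so it is up when the cup stands mouth-down. Five to seven cups are there; there is room for fingers in front of and behind each (along world x)
- cup4_mid (a point): rinsed lacquer cup, bare aluminium with a blue band: a straight open can 60 mm in diameter and 65 mm high, wall 3 mm, 80 to 170 g, standing mouth-down (open end on the bench, flat closed end up). The point is at its centre, half-way up (32.5 mm above its rim); z points from the mouth to the closed end, so it is up when the cup stands mouth-down. Five to seven cups are there; there is room for fingers in front of and behind each (along world x)
- cup5_mid (a point): rinsed lacquer cup, bare aluminium with a blue band: a straight open can 60 mm in diameter and 65 mm high, wall 3 mm, 80 to 170 g, standing mouth-down (open end on the bench, flat closed end up). The point is at its centre, half-way up (32.5 mm above its rim); z points from the mouth to the closed end, so it is up when the cup stands mouth-down. Five to seven cups are there; there is room for fingers in front of and behind each (along world x)
- cup6_mid (a point): rinsed lacquer cup, bare aluminium with a blue band: a straight open can 60 mm in diameter and 65 mm high, wall 3 mm, 80 to 170 g, standing mouth-down (open end on the bench, flat closed end up). The point is at its centre, half-way up (32.5 mm above its rim); z points from the mouth to the closed end, so it is up when the cup stands mouth-down. Five to seven cups are there; there is room for fingers in front of and behind each (along world x)
- cup7_mid (a point): rinsed lacquer cup, bare aluminium with a blue band: a straight open can 60 mm in diameter and 65 mm high, wall 3 mm, 80 to 170 g, standing mouth-down (open end on the bench, flat closed end up). The point is at its centre, half-way up (32.5 mm above its rim); z points from the mouth to the closed end, so it is up when the cup stands mouth-down. Five to seven cups are there; there is room for fingers in front of and behind each (along world x)
- disc_left (a point): centre of one green disc (62 mm in diameter, flush) painted on the top of the plywood tray; the tray is 120 x 240 mm and its top is 18 mm above the bench. z up, x is the direction in which the tray slides home. A cup standing on the tray has its centre 32.5 mm above this point, each cup above it 65 mm more
- disc_right (a point): centre of the other green disc, 120 mm from the first across the tray; same axes
- tray_handle (a point): the tray's red handle: an upright plate 60 mm wide across the sliding direction, 14 mm thick along it, on the robot's side of the tray. The point lies in its middle, 15 mm below its top edge (its top is 70 mm above the bench); x is the direction of sliding home. It can be pinched from above or pushed
- tray (a joint): how far the tray has been slid along its runners away from the robot, m: starts 0 to 0.02; it drags with about 6 N and stays where it is left. A heavy iron stop hidden under the blue steel hood ends its travel somewhere between 0.07 and 0.12: it differs from start to start and must be felt
- plunger (a joint): small sprung brass plunger on the rear tip of the tray, m: 0 when free, pushed in up to 0.006 (2.4 N) when the tray comes home against the hidden stop
- sander_mid (a point): cork sanding block 100 x 50 x 30 mm, 120 g, lying flat on the tray; the point is its centre, x along its length, z up
- blue_bin_in (a point): centre of the inner floor (5 mm above the bench) of the open blue bin fixed to the bench: outside 140 mm along its x, 160 mm along its y, 50 mm high, walls 5 mm. An equal red bin stands on the opposite side and is not to be used
- jar1_mid (a point): amber glass jar with a yellow lid, 60 mm in diameter, 85 mm high, among the cups: leave alone. The point is 42 mm above its foot

How it is judged:
By the outcome, as a careful person would: the job done as asked, in the order asked, and still so for the second after the job is handed in, with the robot touching nothing.
Of cup1, cup2, cup3, cup4, cup5, cup6, cup7 only 5 to 7 are there at a start; the rules pass over those that are not, and their reading is None.
At some moment in a run one of sander may be knocked a few centimetres aside while the robot is not near it.
Once in a run the grip may slacken for a moment while it holds something.
It also fails if it takes over 210 s, if anything falls off the work surface, if the arm or the gripper's body presses on something with over 40 N, if the wrist force passes 120 N, or if a joint passes its speed limit or range.

## Working session

There is one attempt and no reset: what is moved stays moved. The work goes in short steps, Python scripts to look and compute and a tool call to move; the robot and the scene stay as the last step left them, time stands still between calls to the robot, and variables do not carry over. Pictures are saved under pics/ and viewed, at most 14 in all, crops included, and the job is handed in when it is done.

Besides the shell and the picture viewer there is one more tool, called after ">>>" in YAML: its name, and indented under it one key for each argument. send_rows: Moves the arm, as the interface text tells. Its arguments: {"type":"object","properties":{"rows":{"type":"array"},"newtons":{"type":"number"}},"required":["rows"]}

```bash
ls; mkdir -p pics; cat > h.py <<'E'
from cell import *
import numpy as np, cv2
from scipy.spatial.transform import Rotation as R
def cap(n):
    c=capture(n); c['R']=cv2.Rodrigues(np.array(c['rvec'],float))[0]; c['t']=np.array(c['tvec'],float).ravel(); return c
def cloud(c):
    h,w=c['z_map'].shape
    u,v=np.meshgrid(np.arange(w),np.arange(h))
    p=np.stack([u,v],-1).reshape(-1,1,2).astype(np.float64)
    n=cv2.undistortPoints(p,np.array(c['intrinsics'],float),np.array(c['D'],float)).reshape(h,w,2)
    z=c['z_map'][...,None].astype(float)
    P=np.concatenate([n*z,z],-1)
    W=(P-c['t'])@c['R']; W[c['z_map']<=0]=np.nan
    return W
def save(c,name): cv2.imwrite('pics/'+name,c['pixels'][...,::-1])
E
python3 - <<'E'
from h import *
s=observe(); print(s)
for n in('scene','top'):
    c=cap(n); save(c,n+'0.png'); np.savez('/tmp/'+n+'0.npz',W=cloud(c),px=c['pixels'])
    print(n,-c['R'].T@c['t'], c['R'].T[:,2])
E
```

```text
pics
{'clock': 0.0, 'joint_pos': array([ 1.10448652,  0.59214221,  0.04828053,  1.60983237, -0.03327202,
        0.94269564, -0.03370212]), 'joint_velocities': array([0.0016897 , 0.00288691, 0.00062565, 0.0008792 , 0.00073513,
       0.00039851, 0.00032552]), 'joint_efforts': array([-1.68877928e-04, -5.48694456e+01,  1.54642571e+00, -1.98123944e+01,
        9.31882183e-03,  8.64990929e-03,  1.17394666e-05]), 'eef_pos': array([ 0.26379085, -0.67444815,  0.24412   ]), 'tcp_rot': array([-3.08497236e+00, -5.81985050e-01,  8.77811626e-04]), 'wrist_force': array([0.25620324, 0.30852362, 0.18443572]), 'ft_torque': array([ 0.01538808,  0.00548243, -0.07218106]), 'gripper_force': 0.0, 'opening': 0.08537660191441471}
scene [1.32840209 0.27824507 0.61225738] [-0.77137295 -0.29526171 -0.56374134]
top [0.49728583 0.01832299 1.18189038] [ 0.06760583  0.00603907 -0.99769383]
```

View pics/scene0.png

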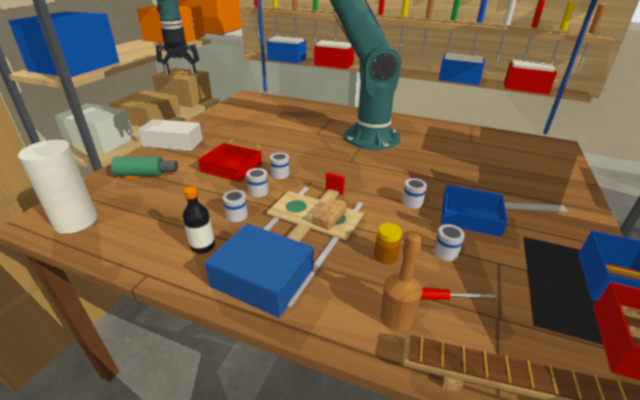

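View pics/top0.png

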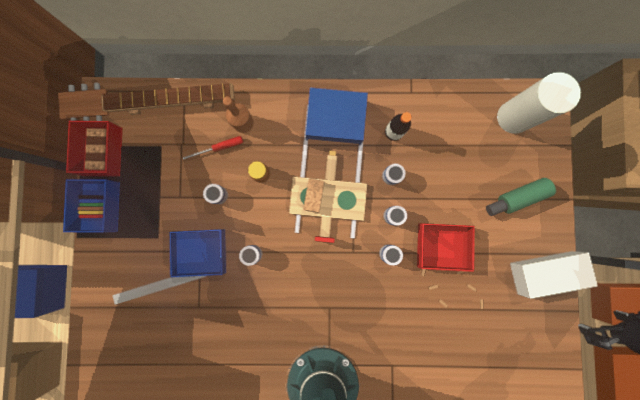

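The scene picture shows five cups, the amber jar, the sander on the tray, the blue bin and the hood. In the top view the cups are at (213,194), (249,256), (395,174), (397,216) and (393,255), and the jar is at (258,171). The sander at (314,195) covers the left disc. The right disc is at (347,200), the handle at (325,240), the blue bin at (197,252) and the hood at (337,115).

```bash
cat >> h.py <<'E'
def circ(W,m):
    """circle centre of a mask's points: minEnclosing on xy"""
    p=W[m][:,:2].astype(np.float32)
    (c,r)=cv2.minEnclosingCircle(p); return np.array(c),r
def cuptop(W,x,y,z,rad=.05,tol=.012):
    """centre of a flat top near x,y at height z"""
    m=(np.hypot(W[...,0]-x,W[...,1]-y)<rad)&(abs(W[...,2]-z)<tol)
    p=W[m]; return circ(W,m), np.median(p,0), m.sum()
E
python3 - <<'E'
from h import *
d=np.load('/tmp/top0.npz'); W=d['W']; px=d['px']
for n,(u,v) in dict(c1=(213,194),c2=(249,256),c3=(395,174),c4=(397,216),c5=(393,255),jar=(258,171)).items():
    w=np.nanmedian(W[v-2:v+3,u-2:u+3].reshape(-1,3),0)
    (c,r),med,k=cuptop(W,w[0],w[1],w[2])
    print(n,w.round(3),c.round(4),round(r,4),med.round(4),k)
hsv=cv2.cvtColor(px,cv2.COLOR_RGB2HSV)
def rep(n,m):
    p=W[m&np.isfinite(W[...,2])].astype(np.float32)
    print(n,np.median(p,0).round(4),p.min(0).round(3),p.max(0).round(3),cv2.minAreaRect(p[:,:2]*1000),len(p))
def win(u0,u1,v0,v1):
    m=np.zeros(px.shape[:2],bool); m[v0:v1,u0:u1]=1; return m
H,S,V=[hsv[...,i].astype(int) for i in range(3)]
rep('green',win(333,362,188,214)&(H>40)&(H<90)&(S>90))
rep('redh',win(305,345,232,248)&((H<8)|(H>172))&(S>150))
rep('sander',win(298,332,172,220)&(W[...,2]>.040)&(W[...,2]<.056))
rep('tray',win(285,372,172,225)&(W[...,2]>.012)&(W[...,2]<.024))
rep('bin',win(163,232,225,280)&(W[...,2]>.043)&(W[...,2]<.056))
rep('binfloor',win(175,220,235,270)&(W[...,2]>.0)&(W[...,2]<.02))
rep('hood',win(300,375,84,145)&(H>95)&(H<130)&(S>120))
rep('jar',win(240,275,160,185)&(W[...,2]>.06))
for v in range(120,240,12): print([W[v,u].round(3).tolist() for u in (302,360)])
E
```

```text
c1 [0.588 0.339 0.064] [0.59   0.3412] 0.0303 [0.5908 0.3396 0.064 ] 312
c2 [0.4   0.225 0.065] [0.4021 0.2257] 0.0312 [0.4024 0.2253 0.0643] 324
c3 [ 0.653 -0.221  0.064] [ 0.6555 -0.2222] 0.0305 [ 0.6557 -0.2206  0.064 ] 306
c4 [ 0.524 -0.226  0.065] [ 0.5261 -0.2255] 0.0302 [ 0.5265 -0.2252  0.0641] 310
c5 [ 0.405 -0.212  0.065] [ 0.4063 -0.211 ] 0.0305 [ 0.4054 -0.2094  0.064 ] 317
jar [0.657 0.199 0.085] [0.6622 0.2027] 0.0281 [0.6601 0.2016 0.0839] 249
  return _methods._mean(a, axis=axis, dtype=dtype,
  ret = um.true_divide(
Traceback (most recent call last):
ValueError: zero-size array to reduction operation minimum which has no identity
```

```bash
cat > m.py <<'E'
from h import *
d=np.load('/tmp/top0.npz'); W=d['W']; px=d['px']
hsv=cv2.cvtColor(px,cv2.COLOR_RGB2HSV)
H,S,V=[hsv[...,i].astype(int) for i in range(3)]
print(hsv[200,347],hsv[240,325],W[200,347],W[240,325])
def rep(n,m):
    p=W[m&np.isfinite(W[...,2])].astype(np.float32)
    if len(p): print(n,np.median(p,0).round(4),p.min(0).round(3),p.max(0).round(3),np.array(sum(map(lambda a:list(a) if isinstance(a,tuple) else [a],cv2.minAreaRect(p[:,:2]*1000)),[])).round(1),len(p))
    else: print(n,'none')
def win(u0,u1,v0,v1):
    m=np.zeros(px.shape[:2],bool); m[v0:v1,u0:u1]=1; return m
rep('green',win(333,362,188,214)&(H>40)&(H<90)&(S>60))
rep('redh',win(305,345,232,248)&((H<8)|(H>172))&(S>150)&(W[...,2]>.06))
rep('sander',win(298,332,172,220)&(W[...,2]>.040)&(W[...,2]<.056))
rep('tray',win(285,372,172,225)&(W[...,2]>.012)&(W[...,2]<.024))
rep('bin',win(163,232,225,280)&(W[...,2]>.043)&(W[...,2]<.056))
rep('binfloor',win(175,220,235,270)&(W[...,2]>.0)&(W[...,2]<.02))
rep('hood',win(300,375,84,145)&(H>95)&(H<130)&(S>120))
rep('hoodtop',win(300,375,84,145)&(W[...,2]>.06))
E
python3 m.py
```

```text
[ 62  72 139] [  2 184 224] [ 0.57485284 -0.07684913  0.01648666] [ 0.44935194 -0.00575759  0.07053748]
green [ 0.5748 -0.075   0.0173] [ 0.549 -0.103  0.011] [ 0.604 -0.048  0.024] [576.4 -75.2  54.6  54.9  89.4] 264
redh [ 0.4522 -0.0043  0.0682] [ 0.443 -0.033  0.062] [0.458 0.025 0.073] [451.4  -4.4  58.5  13.7  84.9] 90
sander [0.5878 0.0287 0.0465] [ 0.538 -0.003  0.04 ] [0.639 0.06  0.052] [588.1  28.8  49.7 100.   80.3] 505
tray [ 0.5778 -0.0321  0.0169] [ 0.498 -0.138  0.012] [0.665 0.106 0.024] [581.4 -16.7 239.8 170.1  85.1] 2385
bin [0.3988 0.3911 0.0482] [0.336 0.31  0.043] [0.48  0.474 0.054] [407.2 392.5 139.6 159.8   2.9] 350
binfloor [0.4061 0.4026 0.0042] [0.352 0.33  0.   ] [0.461 0.472 0.02 ] [4.063e+02 4.009e+02 1.086e+02 1.418e+02 2.000e-01] 1498
hood [ 0.8369 -0.0381  0.0749] [ 0.758 -0.131  0.067] [0.916 0.054 0.082] [837.8 -38.4 174.7 148.   85.1] 2645
hoodtop [ 0.836  -0.0383  0.0748] [ 0.755 -0.134  0.06 ] [0.92  0.054 0.082] [838.  -39.8 179.7 151.2  84.6] 2818
```

>>> send_rows:
  rows:
    - {"gripper": 0.085, "slide": [0.557, -0.538, 0.06], "angular": [0, 0, 31]}
    - {"gripper": 0.085, "slide": [0.557, -0.538, 0.06], "angular": [0, 0, 31]}
    - {"gripper": 0.085, "slide": [0.557, -0.538, 0.06], "angular": [0, 0, 31]}
    - {"gripper": 0.085, "slide": [0.557, -0.538, 0.06], "angular": [0, 0, 31]}
    - {"gripper": 0.085, "slide": [0.557, -0.538, 0.06], "angular": [0, 0, 31]}
    - {"gripper": 0.085, "slide": [0.557, -0.538, 0.06], "angular": [0, 0, 31]}
    - {"gripper": 0.085, "slide": [0.557, -0.538, 0.06], "angular": [0, 0, 31]}
    - {"gripper": 0.085, "slide": [0.557, -0.538, 0.06], "angular": [0, 0, 31]}
    - {"gripper": 0.085, "slide": [0.557, -0.538, 0.06], "angular": [0, 0, 31]}
    - {"gripper": 0.085, "slide": [0.557, -0.538, 0.06], "angular": [0, 0, 31]}
  newtons: 50

```text
clock: 1.35
eef_pos: [0.5243, -0.1069, 0.1968]
tcp_rot: [3.13, -0.264, -0.0]
wrist_force: [1.6, 0.0, -0.5]
opening: 0.0846
gripper_force: 0.0
```

```bash
cat >> h.py <<'E'
def to(p,yaw=None,s=None):
    """slide/angular (tool axes) from the measured pose to world p, yaw (deg)"""
    s=s or observe(); r=R.from_rotvec(s['tcp_rot'])
    d=r.inv().apply(np.array(p)-s['eef_pos']); x=r.as_matrix()[:,0]; y0=np.degrees(np.arctan2(x[1],x[0]))
    if yaw is None: yaw=y0
    q=R.from_matrix(np.array([[np.cos(np.radians(yaw)),np.sin(np.radians(yaw)),0],[np.sin(np.radians(yaw)),-np.cos(np.radians(yaw)),0],[0,0,-1]]).T)
    a=(r.inv()*q).as_rotvec(degrees=True)
    print('at',s['eef_pos'].round(4),'yaw',round(y0,1),'slide',d.round(4).tolist(),'angular',a.round(1).tolist(),'t',round(s['clock'],2))
def locate(name,cx,cy,zlo,zhi,rad=.09):
    W=cloud(cap(name)); m=(np.hypot(W[...,0]-cx,W[...,1]-cy)<rad)&(W[...,2]>zlo)&(W[...,2]<zhi)
    p=W[m].astype(np.float32); (c,sz,a)=cv2.minAreaRect(p[:,:2]*1000)
    print(name,np.median(p,0).round(4),np.round(c,1),np.round(sz,1),round(a,1),len(p))
E
python3 - <<'E'
from h import *
locate('scene',.588,.029,.042,.056); locate('top',.588,.029,.042,.056)
to((.588,.029,.12),-9.7)
E
```

```text
scene [0.5957 0.0295 0.0474] [589.4  29.2] [ 50.3 100.5] 79.7 442
top [0.5879 0.0287 0.0467] [588.2  28.8] [49.5 99.7] 80.0 500
at [ 0.5271 -0.0995  0.1963] yaw -8.8 slide [0.0404, -0.136, 0.077] angular [-0.3, -0.0, 0.9] t 1.45
```

>>> send_rows:
  rows:
    - {"gripper": 0.085, "slide": [0.04, -0.136, 0.06], "angular": [0, 0, 1]}
    - {"gripper": 0.085, "slide": [0.04, -0.136, 0.076], "angular": [0, 0, 1]}
    - {"gripper": 0.085, "slide": [0.04, -0.136, 0.076], "angular": [0, 0, 1]}
    - {"gripper": 0.085, "slide": [0.04, -0.136, 0.076], "angular": [0, 0, 1]}
    - {"gripper": 0.085, "slide": [0.04, -0.136, 0.076], "angular": [0, 0, 1]}

```text
clock: 2.08
eef_pos: [0.5854, 0.017, 0.1211]
tcp_rot: [3.127, -0.293, -0.001]
wrist_force: [-0.8, -0.9, 0.1]
opening: 0.0848
gripper_force: 0.0
```

```bash
python3 - <<'E'
from h import *
locate('scene',.588,.029,.042,.056)
to((.588,.029,.036),-9.9)
E
```

```text
scene [0.5953 0.0292 0.0474] [590.3  27.6] [ 51.  101.4] 81.1 444
at [0.5855 0.0164 0.1215] yaw -10.8 slide [0.0, -0.013, 0.0855] angular [0.1, -0.0, -0.9] t 2.12
```

>>> send_rows:
  rows:
    - {"gripper": 0.085, "slide": [0, -0.013, 0.03], "angular": [0, 0, -1]}
    - {"gripper": 0.085, "slide": [0, -0.013, 0.06], "angular": [0, 0, -1]}
    - {"gripper": 0.085, "slide": [0, -0.013, 0.085], "angular": [0, 0, -1]}
    - {"gripper": 0.085, "slide": [0, -0.013, 0.085], "angular": [0, 0, -1]}
    - {"gripper": 0.03, "slide": [0, -0.013, 0.085], "angular": [0, 0, -1]}
    - {"gripper": 0.03, "slide": [0, -0.013, 0.085], "angular": [0, 0, -1]}
    - {"gripper": 0.03, "slide": [0, -0.013, 0.085], "angular": [0, 0, -1]}
    - {"gripper": 0.03, "slide": [0, -0.013, 0.085], "angular": [0, 0, -1]}
  newtons: 60

```text
clock: 3.12
eef_pos: [0.5894, 0.031, 0.0377]
tcp_rot: [-3.13, 0.265, -0.004]
wrist_force: [-1.0, -0.6, 6.2]
opening: 0.0492
gripper_force: 63.2
```

>>> send_rows:
  rows:
    - {"gripper": 0.03, "slide": [0, 0, -0.04], "angular": [0, 0, 0]}
    - {"gripper": 0.03, "slide": [0, 0, -0.09], "angular": [0, 0, 0]}
    - {"gripper": 0.03, "slide": [-0.04, -0.04, -0.12], "angular": [0, 0, -5]}
    - {"gripper": 0.03, "slide": [-0.08, -0.08, -0.12], "angular": [0, 0, -10]}
    - {"gripper": 0.03, "slide": [-0.12, -0.12, -0.12], "angular": [0, 0, -10]}
    - {"gripper": 0.03, "slide": [-0.16, -0.17, -0.12], "angular": [0, 0, -10]}
    - {"gripper": 0.03, "slide": [-0.19, -0.22, -0.12], "angular": [0, 0, -10]}
    - {"gripper": 0.03, "slide": [-0.22, -0.27, -0.12], "angular": [0, 0, -10]}
    - {"gripper": 0.03, "slide": [-0.24, -0.325, -0.12], "angular": [0, 0, -10]}
    - {"gripper": 0.03, "slide": [-0.24, -0.325, -0.12], "angular": [0, 0, -10]}

```text
clock: 4.38
eef_pos: [0.4038, 0.3994, 0.1568]
tcp_rot: [-3.136, -0.026, -0.002]
wrist_force: [-0.6, 0.6, -1.5]
opening: 0.049
gripper_force: 62.7
```

```bash
python3 - <<'E'
from h import *
print(observe()['opening'],observe()['gripper_force'])
to((.407,.392,.035),1)
E
```

```text
0.049048999646647364 62.653809785842896
at [0.4038 0.3994 0.1568] yaw 0.9 slide [0.0029, 0.0081, 0.1218] angular [-0.3, -0.1, -0.1] t 4.38
```

>>> send_rows:
  rows:
    - {"gripper": 0.03, "slide": [0.003, 0.008, 0.05], "angular": [0, 0, 0]}
    - {"gripper": 0.03, "slide": [0.003, 0.008, 0.09], "angular": [0, 0, 0]}
    - {"gripper": 0.03, "slide": [0.003, 0.008, 0.12], "angular": [0, 0, 0]}
    - {"gripper": 0.03, "slide": [0.003, 0.008, 0.123], "angular": [0, 0, 0]}
    - {"gripper": 0.075, "slide": [0.003, 0.008, 0.123], "angular": [0, 0, 0]}
    - {"gripper": 0.075, "slide": [0.003, 0.008, 0.123], "angular": [0, 0, 0]}
    - {"gripper": 0.075, "slide": [0.003, 0.008, 0.123], "angular": [0, 0, 0]}
    - {"gripper": 0.075, "slide": [0.003, 0.008, 0.08], "angular": [0, 0, 0]}
    - {"gripper": 0.08, "slide": [0.003, 0.008, 0.03], "angular": [0, 0, 0]}
    - {"gripper": 0.085, "slide": [0.003, 0.008, -0.02], "angular": [0, 0, 0]}

```text
clock: 5.62
eef_pos: [0.4091, 0.384, 0.1781]
tcp_rot: [-3.141, -0.01, -0.001]
wrist_force: [0.2, 0.3, 0.4]
opening: 0.0849
gripper_force: 0.0
```

```bash
python3 - <<'E'
from h import *
c=cap('scene'); save(c,'s1.png'); W=cloud(c)
locate('scene',.407,.392,.025,.04,.06)
to((.402,.2255,.13),90)
E
```

```text
scene [0.4082 0.3792 0.0345] [405.9 379.5] [94.3 50.6] 1.3 338
at [0.4122 0.3866 0.182 ] yaw 0.3 slide [-0.0115, 0.1615, 0.0505] angular [-0.0, -0.8, -89.7] t 5.72
```

>>> send_rows:
  rows:
    - {"gripper": 0.085, "slide": [-0.011, 0.06, 0], "angular": [0, 0, -10]}
    - {"gripper": 0.085, "slide": [-0.011, 0.12, 0], "angular": [0, 0, -20]}
    - {"gripper": 0.085, "slide": [-0.011, 0.161, 0], "angular": [0, 0, -30]}
    - {"gripper": 0.085, "slide": [-0.011, 0.161, 0], "angular": [0, 0, -40]}
    - {"gripper": 0.085, "slide": [-0.011, 0.161, 0], "angular": [0, 0, -50]}
    - {"gripper": 0.085, "slide": [-0.011, 0.161, 0.02], "angular": [0, 0, -60]}
    - {"gripper": 0.085, "slide": [-0.011, 0.161, 0.03], "angular": [0, 0, -70]}
    - {"gripper": 0.085, "slide": [-0.011, 0.161, 0.05], "angular": [0, 0, -80]}
    - {"gripper": 0.085, "slide": [-0.011, 0.161, 0.05], "angular": [0, 0, -90]}
    - {"gripper": 0.085, "slide": [-0.011, 0.161, 0.05], "angular": [0, 0, -90]}

```text
clock: 6.98
eef_pos: [0.399, 0.2227, 0.1258]
tcp_rot: [-2.216, -2.226, 0.001]
wrist_force: [0.7, -0.5, 0.8]
opening: 0.0846
gripper_force: 0.0
```

```bash
python3 - <<'E'
from h import *
to((.402,.2255,.035),90)
E
```

```text
at [0.399  0.2227 0.1258] yaw 90.2 slide [0.0028, 0.0031, 0.0907] angular [-0.0, -0.0, 0.2] t 6.97
```

View pics/s1.png

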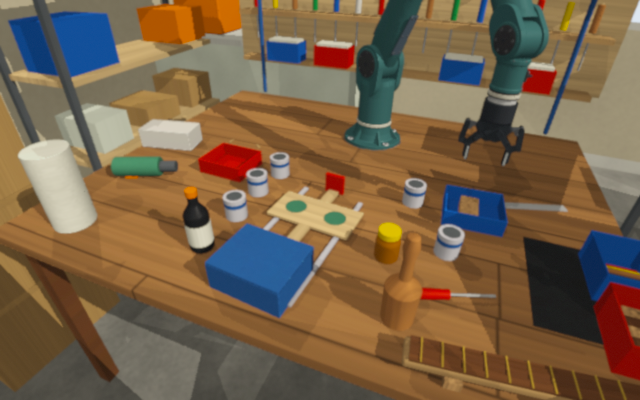

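The sander lies in the blue bin at about (468,203). Both green discs are clear, at (297,206) and (335,218), and all the cups are unchanged.

>>> send_rows:
  rows:
    - {"gripper": 0.085, "slide": [0.003, 0.003, 0.03], "angular": [0, 0, 0]}
    - {"gripper": 0.085, "slide": [0.003, 0.003, 0.06], "angular": [0, 0, 0]}
    - {"gripper": 0.085, "slide": [0.003, 0.003, 0.09], "angular": [0, 0, 0]}
    - {"gripper": 0.085, "slide": [0.003, 0.003, 0.09], "angular": [0, 0, 0]}
    - {"gripper": 0.04, "slide": [0.003, 0.003, 0.09], "angular": [0, 0, 0]}
    - {"gripper": 0.04, "slide": [0.003, 0.003, 0.09], "angular": [0, 0, 0]}
    - {"gripper": 0.04, "slide": [0.003, 0.003, 0.09], "angular": [0, 0, 0]}
  newtons: 60

```text
clock: 7.85
eef_pos: [0.4026, 0.2262, 0.0376]
tcp_rot: [2.215, 2.228, 0.003]
wrist_force: [-0.4, -0.1, 6.3]
opening: 0.0613
gripper_force: 64.5
```

```bash
cat >> h.py <<'E'
def disc(W,px,cx,cy):
    hsv=cv2.cvtColor(px,cv2.COLOR_RGB2HSV).astype(int)
    m=(np.hypot(W[...,0]-cx,W[...,1]-cy)<.045)&(hsv[...,0]>45)&(hsv[...,0]<95)&(hsv[...,1]>65)&(abs(W[...,2]-.018)<.012)
    (c,r)=circ(W,m); p=W[m]; print('disc',c.round(4),round(r,4),np.median(p,0).round(4),p.mean(0).round(4),m.sum())
E
python3 - <<'E'
from h import *
for n in ('top','scene'):
    c=cap(n); W=cloud(c); print(n)
    disc(W,c['pixels'],.5755,-.075); disc(W,c['pixels'],.586,.0445)
to((.586,.0445,.12),90)
E
```

```text
top
disc [ 0.5757 -0.0745] 0.0289 [ 0.5749 -0.0752  0.0174] [ 0.576  -0.075   0.0174] 232
disc [0.5863 0.0444] 0.029 [0.587  0.0449 0.0172] [0.5867 0.0447 0.0172] 237
scene
disc [ 0.574  -0.0777] 0.0284 [ 0.5744 -0.0763  0.018 ] [ 0.5745 -0.0765  0.0181] 175
disc [0.5843 0.0425] 0.0294 [0.5845 0.0427 0.0182] [0.5848 0.0427 0.0181] 202
at [0.4026 0.2262 0.0376] yaw 90.3 slide [-0.1827, 0.1825, -0.0823] angular [0.1, -0.1, 0.3] t 7.95
```

>>> send_rows:
  rows:
    - {"gripper": 0.04, "slide": [0, 0, -0.04], "angular": [0, 0, 0]}
    - {"gripper": 0.04, "slide": [0, 0, -0.08], "angular": [0, 0, 0]}
    - {"gripper": 0.04, "slide": [-0.04, 0.04, -0.08], "angular": [0, 0, 0]}
    - {"gripper": 0.04, "slide": [-0.08, 0.08, -0.08], "angular": [0, 0, 0]}
    - {"gripper": 0.04, "slide": [-0.12, 0.12, -0.08], "angular": [0, 0, 0]}
    - {"gripper": 0.04, "slide": [-0.155, 0.155, -0.08], "angular": [0, 0, 0]}
    - {"gripper": 0.04, "slide": [-0.1825, 0.183, -0.08], "angular": [0, 0, 0]}
    - {"gripper": 0.04, "slide": [-0.1825, 0.183, -0.06], "angular": [0, 0, 0]}
    - {"gripper": 0.04, "slide": [-0.1825, 0.183, -0.06], "angular": [0, 0, 0]}
    - {"gripper": 0.04, "slide": [-0.1825, 0.183, -0.06], "angular": [0, 0, 0]}

```text
clock: 9.2
eef_pos: [0.586, 0.0452, 0.0968]
tcp_rot: [-2.213, -2.229, -0.001]
wrist_force: [0.4, -0.4, -0.8]
opening: 0.0611
gripper_force: 65.9
```

```bash
python3 - <<'E'
from h import *
s=observe(); print(s['opening'],s['gripper_force'],s['wrist_force'])
e=s['eef_pos']
# held cup: lowest/highest points & centre seen by scene camera (blue/white shell)
c=cap('scene'); W=cloud(c)
m=(np.hypot(W[...,0]-e[0],W[...,1]-e[1])<.034)&(W[...,2]<e[2]+.02)&(W[...,2]>.03)
p=W[m]; print(m.sum(), p[:,2].min(), np.percentile(p[:,2],[1,99]).round(4))
to((.5855,.0437,.0565),90,s)
E
```

```text
0.061137031771999514 65.85658393800259 [ 0.39646503 -0.39603843 -0.83977072]
325 0.05709406908445493 [0.059  0.1162]
at [0.586  0.0452 0.0968] yaw 90.4 slide [-0.0016, -0.0005, 0.0403] angular [0.0, -0.0, 0.4] t 9.2
```

>>> send_rows:
  rows:
    - {"gripper": 0.04, "slide": [-0.0015, -0.0005, 0.025], "angular": [0, 0, 0]}
    - {"gripper": 0.04, "slide": [-0.0015, -0.0005, 0.036], "angular": [0, 0, 0]}
    - {"gripper": 0.04, "slide": [-0.0015, -0.0005, 0.0405], "angular": [0, 0, 0]}
    - {"gripper": 0.04, "slide": [-0.0015, -0.0005, 0.0405], "angular": [0, 0, 0]}
    - {"gripper": 0.085, "slide": [-0.0015, -0.0005, 0.0405], "angular": [0, 0, 0]}
    - {"gripper": 0.085, "slide": [-0.0015, -0.0005, 0.0405], "angular": [0, 0, 0]}
    - {"gripper": 0.085, "slide": [-0.0015, -0.0005, 0.0405], "angular": [0, 0, 0]}
    - {"gripper": 0.085, "slide": [-0.0015, -0.0005, 0.01], "angular": [0, 0, 0]}
    - {"gripper": 0.085, "slide": [-0.0015, -0.0005, -0.03], "angular": [0, 0, 0]}
    - {"gripper": 0.085, "slide": [-0.0015, -0.0005, -0.06], "angular": [0, 0, 0]}

```text
clock: 10.5
eef_pos: [0.5862, 0.0432, 0.1575]
tcp_rot: [2.214, 2.228, 0.001]
wrist_force: [1.2, -0.6, 0.1]
opening: 0.0853
gripper_force: 0.0
```

```bash
python3 - <<'E'
from h import *
to((.59,.3405,.14),90)
c=cap('scene'); W=cloud(c); print(cuptop(W,.5855,.0437,.083,.04)); print(cuptop(W,.59,.34,.065,.04))
E
```

```text
at [0.5862 0.0432 0.1575] yaw 90.4 slide [0.2973, 0.0056, 0.0176] angular [0.1, -0.0, 0.4] t 10.5
((array([0.58794695, 0.04147103]), 0.03175993636250496), array([0.59464329, 0.04376985, 0.08243165]), np.int64(313))
((array([0.59152323, 0.33992803]), 0.03220300376415253), array([0.59753647, 0.33851655, 0.06416416]), np.int64(387))
```

>>> send_rows:
  rows:
    - {"gripper": 0.085, "slide": [0.06, 0.002, 0], "angular": [0, 0, 0]}
    - {"gripper": 0.085, "slide": [0.12, 0.004, 0], "angular": [0, 0, 0]}
    - {"gripper": 0.085, "slide": [0.18, 0.005, 0], "angular": [0, 0, 0]}
    - {"gripper": 0.085, "slide": [0.24, 0.005, 0], "angular": [0, 0, 0]}
    - {"gripper": 0.085, "slide": [0.28, 0.005, 0], "angular": [0, 0, 0]}
    - {"gripper": 0.085, "slide": [0.297, 0.005, 0.02], "angular": [0, 0, 0]}
    - {"gripper": 0.085, "slide": [0.297, 0.005, 0.04], "angular": [0, 0, 0]}
    - {"gripper": 0.085, "slide": [0.297, 0.005, 0.04], "angular": [0, 0, 0]}

```text
clock: 11.55
eef_pos: [0.5878, 0.3352, 0.1123]
tcp_rot: [2.217, 2.225, -0.013]
wrist_force: [-0.2, -1.2, -0.1]
opening: 0.0852
gripper_force: 0.0
```

```bash
python3 - <<'E'
from h import *
to((.5903,.341,.0365),90)
E
```

```text
at [0.5878 0.3352 0.1123] yaw 90.2 slide [0.0063, 0.0029, 0.0758] angular [-0.3, 0.4, 0.2] t 11.55
```

>>> send_rows:
  rows:
    - {"gripper": 0.085, "slide": [0.001, 0.001, 0.03], "angular": [0, 0, 0]}
    - {"gripper": 0.085, "slide": [0.001, 0.001, 0.06], "angular": [0, 0, 0]}
    - {"gripper": 0.085, "slide": [0.001, 0.001, 0.08], "angular": [0, 0, 0]}
    - {"gripper": 0.085, "slide": [0.001, 0.001, 0.08], "angular": [0, 0, 0]}
    - {"gripper": 0.04, "slide": [0.001, 0.001, 0.08], "angular": [0, 0, 0]}
    - {"gripper": 0.04, "slide": [0.001, 0.001, 0.08], "angular": [0, 0, 0]}
    - {"gripper": 0.04, "slide": [0.001, 0.001, 0.08], "angular": [0, 0, 0]}

```text
clock: 12.42
eef_pos: [0.5912, 0.3419, 0.0378]
tcp_rot: [2.214, 2.228, 0.005]
wrist_force: [-0.1, -0.5, 5.2]
opening: 0.0603
gripper_force: 65.4
```

```bash
python3 - <<'E'
from h import *
to((.575,-.0757,.16),90)
E
```

```text
at [0.5912 0.3419 0.0378] yaw 90.4 slide [-0.4173, -0.0184, -0.1229] angular [0.2, -0.1, 0.4] t 12.43
```

>>> send_rows:
  rows:
    - {"gripper": 0.04, "slide": [0, 0, -0.06], "angular": [0, 0, 0]}
    - {"gripper": 0.04, "slide": [0, 0, -0.12], "angular": [0, 0, 0]}
    - {"gripper": 0.04, "slide": [-0.05, 0, -0.13], "angular": [0, 0, 0]}
    - {"gripper": 0.04, "slide": [-0.1, -0.003, -0.13], "angular": [0, 0, 0]}
    - {"gripper": 0.04, "slide": [-0.15, -0.005, -0.13], "angular": [0, 0, 0]}
    - {"gripper": 0.04, "slide": [-0.2, -0.005, -0.13], "angular": [0, 0, 0]}
    - {"gripper": 0.04, "slide": [-0.25, -0.005, -0.13], "angular": [0, 0, 0]}
    - {"gripper": 0.04, "slide": [-0.28, -0.005, -0.13], "angular": [0, 0, 0]}
    - {"gripper": 0.04, "slide": [-0.298, -0.005, -0.13], "angular": [0, 0, 0]}
    - {"gripper": 0.04, "slide": [-0.298, -0.005, -0.13], "angular": [0, 0, 0]}

```text
clock: 13.68
eef_pos: [0.5868, 0.042, 0.166]
tcp_rot: [2.217, 2.226, -0.0]
wrist_force: [0.3, -0.5, -1.8]
opening: 0.0605
gripper_force: 64.8
```

>>> send_rows:
  rows:
    - {"gripper": 0.04, "slide": [0, 0, 0.01], "angular": [0, 0, 0]}
    - {"gripper": 0.04, "slide": [0, 0, 0.02], "angular": [0, 0, 0]}
    - {"gripper": 0.04, "slide": [0, 0, 0.02], "angular": [0, 0, 0]}
    - {"gripper": 0.04, "slide": [0, 0, 0.02], "angular": [0, 0, 0]}

```text
clock: 14.18
eef_pos: [0.5869, 0.0439, 0.1458]
tcp_rot: [-2.213, -2.229, 0.0]
wrist_force: [-0.3, -0.2, -1.4]
opening: 0.0599
gripper_force: 64.9
```

```bash
cat >> h.py <<'E'
def held():
    s=observe(); e=s['eef_pos']; W=cloud(cap('scene'))
    m=(np.hypot(W[...,0]-e[0],W[...,1]-e[1])<.034)&(W[...,2]<e[2]+.02)&(W[...,2]>e[2]-.06)
    p=W[m]; z=np.sort(p[:,2]); print('held',m.sum(),(np.percentile(z,[1,5,50,99])-e[2]).round(4),s['opening'].round(4),s['gripper_force'].round(1),s['wrist_force'].round(1))
E
python3 - <<'E'
from h import *
held()
to((.586,.0442,.1215),90)
c=cap('scene'); save(c,'s2.png')
E
```

```text
Traceback (most recent call last):
  File "h.py", line 43, in held
    p=W[m]; z=np.sort(p[:,2]); print('held',m.sum(),(np.percentile(z,[1,5,50,99])-e[2]).round(4),s['opening'].round(4),s['gripper_force'].round(1),s['wrist_force'].round(1))
                                                                                                 ^^^^^^^^^^^^^^^^^^
AttributeError: 'float' object has no attribute 'round'
```

```bash
sed -i "s/s\['opening'\].round(4),s\['gripper_force'\].round(1)/round(s['opening'],4),round(s['gripper_force'],1)/" h.py
python3 - <<'E'
from h import *
held()
to((.586,.0442,.1215),90)
c=cap('scene'); save(c,'s2.png')
E
```

```text
held 354 [-0.0379 -0.0357 -0.0153  0.0194] 0.0606 64.9 [ 0.6 -0.3 -1.1]
at [0.5871 0.0435 0.1461] yaw 90.4 slide [0.0007, -0.0011, 0.0246] angular [0.0, -0.0, 0.4] t 14.28
```

View pics/s2.png

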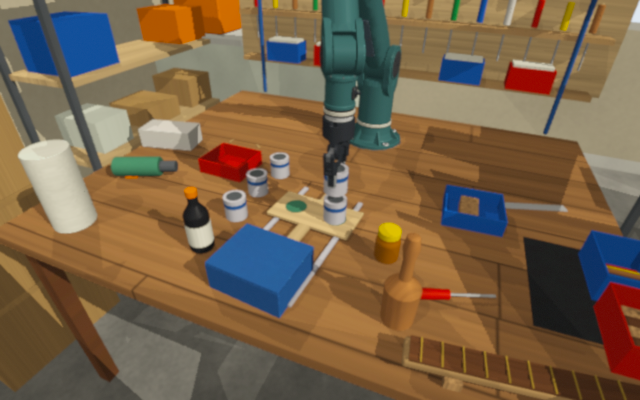

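The second cup hangs upright, directly above the first, at about (335,185) over (334,208). Next I lower and release it.

>>> send_rows:
  rows:
    - {"gripper": 0.04, "slide": [0.0005, -0.001, 0.01], "angular": [0, 0, 0]}
    - {"gripper": 0.04, "slide": [0.0005, -0.001, 0.02], "angular": [0, 0, 0]}
    - {"gripper": 0.04, "slide": [0.0005, -0.001, 0.025], "angular": [0, 0, 0]}
    - {"gripper": 0.04, "slide": [0.0005, -0.001, 0.025], "angular": [0, 0, 0]}
    - {"gripper": 0.085, "slide": [0.0005, -0.001, 0.025], "angular": [0, 0, 0]}
    - {"gripper": 0.085, "slide": [0.0005, -0.001, 0.025], "angular": [0, 0, 0]}
    - {"gripper": 0.085, "slide": [0.0005, -0.001, 0.025], "angular": [0, 0, 0]}
    - {"gripper": 0.085, "slide": [0.0005, -0.001, 0], "angular": [0, 0, 0]}
    - {"gripper": 0.085, "slide": [0.0005, -0.001, -0.03], "angular": [0, 0, 0]}
    - {"gripper": 0.085, "slide": [0.0005, -0.001, -0.06], "angular": [0, 0, 0]}

```text
clock: 15.58
eef_pos: [0.5857, 0.0436, 0.2067]
tcp_rot: [-2.214, -2.228, 0.0]
wrist_force: [0.1, -0.4, 0.3]
opening: 0.0853
gripper_force: 0.0
```

>>> send_rows:
  rows:
    - {"gripper": 0.085, "slide": [-0.06, 0, 0], "angular": [0, 0, 0]}
    - {"gripper": 0.085, "slide": [-0.12, -0.01, 0.02], "angular": [0, 0, 0]}
    - {"gripper": 0.085, "slide": [-0.17, -0.02, 0.05], "angular": [0, 0, 0]}
    - {"gripper": 0.085, "slide": [-0.22, -0.04, 0.08], "angular": [0, 0, 0]}
    - {"gripper": 0.085, "slide": [-0.25, -0.06, 0.09], "angular": [0, 0, 0]}
    - {"gripper": 0.085, "slide": [-0.27, -0.06, 0.09], "angular": [0, 0, 0]}
    - {"gripper": 0.085, "slide": [-0.27, -0.06, 0.09], "angular": [0, 0, 0]}
    - {"gripper": 0.085, "slide": [-0.27, -0.06, 0.09], "angular": [0, 0, 0]}

```text
clock: 16.58
eef_pos: [0.5298, -0.2249, 0.117]
tcp_rot: [2.21, 2.23, 0.004]
wrist_force: [0.7, 0.9, 0.4]
opening: 0.085
gripper_force: 0.0
```

```bash
python3 - <<'E'
from h import *
for n in('top','scene'):
    W=cloud(cap(n)); print(n,cuptop(W,.586,.0437,.148,.04)); 
print(cuptop(W,.526,-.225,.065,.04))
to((.5263,-.2255,.0365),90)
E
```

```text
top ((array([0.58561414, 0.04142051]), 0.030083537101745605), array([0.58558738, 0.04191509, 0.14692402]), np.int64(347))
scene ((array([0.58637112, 0.041232  ]), 0.03184885531663895), array([0.59439737, 0.04273365, 0.14748258]), np.int64(324))
((array([ 0.52646905, -0.22744167]), 0.03261648863554001), array([ 0.533836  , -0.22303499,  0.06433175]), np.int64(228))
at [ 0.5292 -0.2246  0.1168] yaw 90.6 slide [-0.0009, -0.0031, 0.0803] angular [0.1, -0.0, 0.6] t 16.68
```

>>> send_rows:
  rows:
    - {"gripper": 0.085, "slide": [-0.001, -0.003, 0.03], "angular": [0, 0, 0]}
    - {"gripper": 0.085, "slide": [-0.001, -0.003, 0.06], "angular": [0, 0, 0]}
    - {"gripper": 0.085, "slide": [-0.001, -0.003, 0.08], "angular": [0, 0, 0]}
    - {"gripper": 0.085, "slide": [-0.001, -0.003, 0.08], "angular": [0, 0, 0]}
    - {"gripper": 0.04, "slide": [-0.001, -0.003, 0.08], "angular": [0, 0, 0]}
    - {"gripper": 0.04, "slide": [-0.001, -0.003, 0.08], "angular": [0, 0, 0]}
    - {"gripper": 0.04, "slide": [-0.001, -0.003, 0.08], "angular": [0, 0, 0]}

```text
clock: 17.55
eef_pos: [0.5256, -0.2274, 0.0377]
tcp_rot: [2.213, 2.227, 0.002]
wrist_force: [-0.7, 1.5, 6.2]
opening: 0.061
gripper_force: 64.9
```

>>> send_rows:
  rows:
    - {"gripper": 0.04, "slide": [0, 0, -0.04], "angular": [0, 0, 0]}
    - {"gripper": 0.04, "slide": [0, 0, -0.06], "angular": [0, 0, 0]}
    - {"gripper": 0.04, "slide": [0.04, 0.01, -0.06], "angular": [0, 0, 0]}
    - {"gripper": 0.04, "slide": [0.08, 0.03, -0.06], "angular": [0, 0, 0]}
    - {"gripper": 0.04, "slide": [0.12, 0.049, -0.06], "angular": [0, 0, 0]}
    - {"gripper": 0.04, "slide": [0.15, 0.049, -0.06], "angular": [0, 0, 0]}
    - {"gripper": 0.04, "slide": [0.15, 0.049, -0.06], "angular": [0, 0, 0]}
    - {"gripper": 0.04, "slide": [0.15, 0.049, -0.06], "angular": [0, 0, 0]}

```text
clock: 18.55
eef_pos: [0.5725, -0.0785, 0.0963]
tcp_rot: [2.215, 2.227, -0.001]
wrist_force: [-0.6, -0.1, -0.5]
opening: 0.0612
gripper_force: 65.7
```

```bash
python3 - <<'E'
from h import *
held()
to((.575,-.075,.0565),90)
E
```

```text
held 299 [-0.0378 -0.0357 -0.0139  0.0182] 0.0612 65.7 [-0.6 -0.1 -0.5]
at [ 0.5723 -0.0792  0.0962] yaw 90.3 slide [0.0043, 0.0027, 0.0397] angular [-0.0, 0.1, 0.3] t 18.6
```

>>> send_rows:
  rows:
    - {"gripper": 0.04, "slide": [0.002, 0.0025, 0.02], "angular": [0, 0, 0]}
    - {"gripper": 0.04, "slide": [0.002, 0.0025, 0.035], "angular": [0, 0, 0]}
    - {"gripper": 0.04, "slide": [0.002, 0.0025, 0.04], "angular": [0, 0, 0]}
    - {"gripper": 0.04, "slide": [0.002, 0.0025, 0.04], "angular": [0, 0, 0]}
    - {"gripper": 0.085, "slide": [0.002, 0.0025, 0.04], "angular": [0, 0, 0]}
    - {"gripper": 0.085, "slide": [0.002, 0.0025, 0.04], "angular": [0, 0, 0]}
    - {"gripper": 0.085, "slide": [0.002, 0.0025, 0.04], "angular": [0, 0, 0]}
    - {"gripper": 0.085, "slide": [0.002, 0.0025, 0.01], "angular": [0, 0, 0]}
    - {"gripper": 0.085, "slide": [0.002, 0.0025, -0.03], "angular": [0, 0, 0]}
    - {"gripper": 0.085, "slide": [0.002, 0.0025, -0.05], "angular": [0, 0, 0]}

```text
clock: 19.85
eef_pos: [0.5761, -0.0754, 0.1479]
tcp_rot: [2.213, 2.227, 0.003]
wrist_force: [0.3, -0.3, -0.8]
opening: 0.0847
gripper_force: 0.0
```

>>> send_rows:
  rows:
    - {"gripper": 0.085, "slide": [-0.05, 0.02, 0], "angular": [0, 0, 0]}
    - {"gripper": 0.085, "slide": [-0.1, 0.05, 0], "angular": [0, 0, 0]}
    - {"gripper": 0.085, "slide": [-0.147, 0.08, 0.02], "angular": [0, 0, 0]}
    - {"gripper": 0.085, "slide": [-0.147, 0.08, 0.03], "angular": [0, 0, 0]}
    - {"gripper": 0.085, "slide": [-0.147, 0.08, 0.03], "angular": [0, 0, 0]}
    - {"gripper": 0.085, "slide": [-0.147, 0.08, 0.03], "angular": [0, 0, 0]}

```text
clock: 20.6
eef_pos: [0.6558, -0.2197, 0.1163]
tcp_rot: [-2.211, -2.231, -0.001]
wrist_force: [0.4, -0.2, 0.2]
opening: 0.085
gripper_force: 0.0
```

```bash
python3 - <<'E'
from h import *
for n in('top','scene'):
    W=cloud(cap(n)); print(n,cuptop(W,.575,-.0757,.083,.04)); 
    print(cuptop(W,.655,-.222,.065,.04))
to((.6557,-.2217,.0365),90)
E
```

```text
top ((array([ 0.57433665, -0.07480773]), 0.030021902173757553), array([ 0.57377354, -0.07449593,  0.08209003]), np.int64(306))
((array([ 0.65488887, -0.21691677]), 0.029710892587900162), array([ 0.65269807, -0.21145663,  0.06411707]), np.int64(189))
scene ((array([ 0.57501674, -0.07543789]), 0.03138129785656929), array([ 0.5822614 , -0.07305751,  0.08239309]), np.int64(279))
((array([ 0.65404278, -0.21995319]), 0.032983291894197464), array([ 0.66264009, -0.21880994,  0.06443033]), np.int64(280))
at [ 0.6562 -0.2201  0.1168] yaw 90.5 slide [-0.0017, -0.0006, 0.0803] angular [0.0, -0.0, 0.5] t 20.7
```

>>> send_rows:
  rows:
    - {"gripper": 0.085, "slide": [-0.0015, -0.0005, 0.03], "angular": [0, 0, 0]}
    - {"gripper": 0.085, "slide": [-0.0015, -0.0005, 0.06], "angular": [0, 0, 0]}
    - {"gripper": 0.085, "slide": [-0.0015, -0.0005, 0.08], "angular": [0, 0, 0]}
    - {"gripper": 0.085, "slide": [-0.0015, -0.0005, 0.08], "angular": [0, 0, 0]}
    - {"gripper": 0.04, "slide": [-0.0015, -0.0005, 0.08], "angular": [0, 0, 0]}
    - {"gripper": 0.04, "slide": [-0.0015, -0.0005, 0.08], "angular": [0, 0, 0]}
    - {"gripper": 0.04, "slide": [-0.0015, -0.0005, 0.08], "angular": [0, 0, 0]}

```text
clock: 21.58
eef_pos: [0.6571, -0.2236, 0.0379]
tcp_rot: [2.212, 2.227, 0.003]
wrist_force: [0.3, -0.7, 5.8]
opening: 0.0598
gripper_force: 65.4
```

>>> send_rows:
  rows:
    - {"gripper": 0.04, "slide": [0, 0, -0.05], "angular": [0, 0, 0]}
    - {"gripper": 0.04, "slide": [0, 0, -0.11], "angular": [0, 0, 0]}
    - {"gripper": 0.04, "slide": [0.04, -0.03, -0.13], "angular": [0, 0, 0]}
    - {"gripper": 0.04, "slide": [0.08, -0.06, -0.13], "angular": [0, 0, 0]}
    - {"gripper": 0.04, "slide": [0.12, -0.08, -0.13], "angular": [0, 0, 0]}
    - {"gripper": 0.04, "slide": [0.146, -0.081, -0.12], "angular": [0, 0, 0]}
    - {"gripper": 0.04, "slide": [0.146, -0.081, -0.11], "angular": [0, 0, 0]}
    - {"gripper": 0.04, "slide": [0.146, -0.081, -0.11], "angular": [0, 0, 0]}
    - {"gripper": 0.04, "slide": [0.146, -0.081, -0.11], "angular": [0, 0, 0]}

```text
clock: 22.7
eef_pos: [0.5739, -0.0798, 0.1459]
tcp_rot: [2.217, 2.225, -0.001]
wrist_force: [-0.3, -0.7, -0.9]
opening: 0.0594
gripper_force: 65.9
```

```bash
python3 - <<'E'
from h import *
held()
to((.575,-.0755,.1215),90)
E
```

```text
held 345 [-0.0378 -0.0359 -0.0148  0.019 ] 0.0594 65.9 [-0.3 -0.7 -0.9]
at [ 0.574  -0.0797  0.1461] yaw 90.2 slide [0.0042, 0.001, 0.0245] angular [0.0, 0.0, 0.2] t 22.75
```

>>> send_rows:
  rows:
    - {"gripper": 0.04, "slide": [0.0025, 0.0005, 0.01], "angular": [0, 0, 0]}
    - {"gripper": 0.04, "slide": [0.0025, 0.0005, 0.02], "angular": [0, 0, 0]}
    - {"gripper": 0.04, "slide": [0.0025, 0.0005, 0.025], "angular": [0, 0, 0]}
    - {"gripper": 0.04, "slide": [0.0025, 0.0005, 0.025], "angular": [0, 0, 0]}
    - {"gripper": 0.085, "slide": [0.0025, 0.0005, 0.025], "angular": [0, 0, 0]}
    - {"gripper": 0.085, "slide": [0.0025, 0.0005, 0.025], "angular": [0, 0, 0]}
    - {"gripper": 0.085, "slide": [0.0025, 0.0005, 0.025], "angular": [0, 0, 0]}
    - {"gripper": 0.085, "slide": [0.0025, 0.0005, 0], "angular": [0, 0, 0]}
    - {"gripper": 0.085, "slide": [0.0025, 0.0005, -0.03], "angular": [0, 0, 0]}
    - {"gripper": 0.085, "slide": [0.0025, 0.0005, -0.05], "angular": [0, 0, 0]}

```text
clock: 24.0
eef_pos: [0.5746, -0.0754, 0.1973]
tcp_rot: [2.214, 2.228, 0.001]
wrist_force: [-0.8, -0.4, -0.3]
opening: 0.0848
gripper_force: 0.0
```

>>> send_rows:
  rows:
    - {"gripper": 0.085, "slide": [-0.05, -0.05, 0], "angular": [0, 0, 0]}
    - {"gripper": 0.085, "slide": [-0.1, -0.1, 0.02], "angular": [0, 0, 0]}
    - {"gripper": 0.085, "slide": [-0.133, -0.15, 0.05], "angular": [0, 0, 0]}
    - {"gripper": 0.085, "slide": [-0.133, -0.168, 0.08], "angular": [0, 0, 0]}
    - {"gripper": 0.085, "slide": [-0.133, -0.168, 0.08], "angular": [0, 0, 0]}
    - {"gripper": 0.085, "slide": [-0.133, -0.168, 0.08], "angular": [0, 0, 0]}
    - {"gripper": 0.085, "slide": [-0.133, -0.168, 0.08], "angular": [0, 0, 0]}

```text
clock: 24.88
eef_pos: [0.4096, -0.2092, 0.117]
tcp_rot: [2.21, 2.228, 0.003]
wrist_force: [0.5, -0.2, -0.1]
opening: 0.0851
gripper_force: 0.0
```

```bash
python3 - <<'E'
from h import *
for n in('top','scene'):
    W=cloud(cap(n)); print(n,cuptop(W,.575,-.0757,.148,.04)); 
print(cuptop(W,.406,-.211,.065,.04))
to((.406,-.2105,.0365),90)
E
```

```text
top ((array([ 0.57421124, -0.07442185]), 0.029758788645267487), array([ 0.57465632, -0.0746279 ,  0.147112  ]), np.int64(345))
scene ((array([ 0.57555079, -0.07630786]), 0.031447429209947586), array([ 0.58395461, -0.07178302,  0.1474869 ]), np.int64(288))
((array([ 0.4065426 , -0.21325514]), 0.031154731288552284), array([ 0.41510798, -0.21013295,  0.06426168]), np.int64(182))
at [ 0.4089 -0.2092  0.1168] yaw 90.5 slide [-0.0013, -0.0032, 0.0803] angular [0.2, 0.0, 0.5] t 24.98
```

>>> send_rows:
  rows:
    - {"gripper": 0.085, "slide": [-0.001, -0.003, 0.03], "angular": [0, 0, 0]}
    - {"gripper": 0.085, "slide": [-0.001, -0.003, 0.06], "angular": [0, 0, 0]}
    - {"gripper": 0.085, "slide": [-0.001, -0.003, 0.08], "angular": [0, 0, 0]}
    - {"gripper": 0.085, "slide": [-0.001, -0.003, 0.08], "angular": [0, 0, 0]}
    - {"gripper": 0.04, "slide": [-0.001, -0.003, 0.08], "angular": [0, 0, 0]}
    - {"gripper": 0.04, "slide": [-0.001, -0.003, 0.08], "angular": [0, 0, 0]}
    - {"gripper": 0.04, "slide": [-0.001, -0.003, 0.08], "angular": [0, 0, 0]}

```text
clock: 25.85
eef_pos: [0.4048, -0.2107, 0.0374]
tcp_rot: [2.212, 2.227, 0.002]
wrist_force: [-0.8, 0.8, 5.1]
opening: 0.0599
gripper_force: 63.9
```

>>> send_rows:
  rows:
    - {"gripper": 0.04, "slide": [0, 0, -0.05], "angular": [0, 0, 0]}
    - {"gripper": 0.04, "slide": [0, 0, -0.1], "angular": [0, 0, 0]}
    - {"gripper": 0.04, "slide": [0, 0, -0.15], "angular": [0, 0, 0]}
    - {"gripper": 0.04, "slide": [0.03, 0.03, -0.19], "angular": [0, 0, 0]}
    - {"gripper": 0.04, "slide": [0.06, 0.07, -0.2], "angular": [0, 0, 0]}
    - {"gripper": 0.04, "slide": [0.09, 0.11, -0.2], "angular": [0, 0, 0]}
    - {"gripper": 0.04, "slide": [0.12, 0.14, -0.2], "angular": [0, 0, 0]}
    - {"gripper": 0.04, "slide": [0.135, 0.168, -0.19], "angular": [0, 0, 0]}
    - {"gripper": 0.04, "slide": [0.135, 0.168, -0.18], "angular": [0, 0, 0]}
    - {"gripper": 0.04, "slide": [0.135, 0.168, -0.18], "angular": [0, 0, 0]}

```text
clock: 27.1
eef_pos: [0.5692, -0.0752, 0.2152]
tcp_rot: [-2.213, -2.227, 0.005]
wrist_force: [-1.2, -0.6, -1.0]
opening: 0.0601
gripper_force: 65.8
```

```bash
python3 - <<'E'
from h import *
held()
to((.575,-.0755,.1865),90)
E
```

```text
held 382 [-0.038  -0.0354 -0.0142  0.019 ] 0.0601 65.8 [-1.2 -0.6 -1. ]
at [ 0.5694 -0.0756  0.2156] yaw 90.3 slide [0.0001, 0.0057, 0.0291] angular [-0.1, 0.0, 0.3] t 27.15
```

>>> send_rows:
  rows:
    - {"gripper": 0.04, "slide": [0, 0.003, 0.01], "angular": [0, 0, 0]}
    - {"gripper": 0.04, "slide": [0, 0.003, 0.018], "angular": [0, 0, 0]}
    - {"gripper": 0.04, "slide": [0, 0.003, 0.018], "angular": [0, 0, 0]}
    - {"gripper": 0.04, "slide": [0, 0.003, 0.018], "angular": [0, 0, 0]}

```text
clock: 27.65
eef_pos: [0.5741, -0.0745, 0.198]
tcp_rot: [-2.214, -2.228, 0.0]
wrist_force: [-0.0, 0.6, -1.4]
opening: 0.06
gripper_force: 65.8
```

>>> send_rows:
  rows:
    - {"gripper": 0.04, "slide": [-0.0005, 0.0005, 0.006], "angular": [0, 0, 0]}
    - {"gripper": 0.04, "slide": [-0.0005, 0.0005, 0.0115], "angular": [0, 0, 0]}
    - {"gripper": 0.04, "slide": [-0.0005, 0.0005, 0.0115], "angular": [0, 0, 0]}
    - {"gripper": 0.04, "slide": [-0.0005, 0.0005, 0.0115], "angular": [0, 0, 0]}
    - {"gripper": 0.085, "slide": [-0.0005, 0.0005, 0.0115], "angular": [0, 0, 0]}
    - {"gripper": 0.085, "slide": [-0.0005, 0.0005, 0.0115], "angular": [0, 0, 0]}
    - {"gripper": 0.085, "slide": [-0.0005, 0.0005, 0.0115], "angular": [0, 0, 0]}
    - {"gripper": 0.085, "slide": [-0.0005, 0.0005, -0.015], "angular": [0, 0, 0]}
    - {"gripper": 0.085, "slide": [-0.0005, 0.0005, -0.04], "angular": [0, 0, 0]}
    - {"gripper": 0.085, "slide": [-0.0005, 0.0005, -0.07], "angular": [0, 0, 0]}

```text
clock: 28.9
eef_pos: [0.5743, -0.075, 0.2685]
tcp_rot: [-2.214, -2.228, 0.001]
wrist_force: [0.1, -0.6, 0.4]
opening: 0.0847
gripper_force: 0.0
```

```bash
python3 - <<'E'
from h import *
W=cloud(cap('scene')); print(cuptop(W,.575,-.0757,.213,.04),cuptop(W,.586,.042,.148,.04))
to((.4515,-.0044,.26),-5); to((.4515,-.0044,.055),85)
print(observe()['joint_pos'])
E
```

```text
((array([ 0.57561231, -0.07746354]), 0.03234909847378731), array([ 0.58468762, -0.07230551,  0.21248955]), np.int64(283)) ((array([0.58923167, 0.04062162]), 0.03239017352461815), array([0.59560183, 0.04261683, 0.14749373]), np.int64(324))
at [ 0.5769 -0.0747  0.2729] yaw 90.4 slide [0.0711, -0.1251, 0.012] angular [0.3, -0.3, 95.4] t 28.95
at [ 0.5769 -0.0747  0.2729] yaw 90.4 slide [0.0713, -0.1264, 0.217] angular [0.4, 0.0, 5.4] t 28.95
[ 0.4254742   0.41562125 -0.50246788  1.89976879  0.25596899  0.88225197
 -0.19746567]
```

>>> send_rows:
  rows:
    - {"gripper": 0.085, "slide": [0.02, -0.04, 0], "angular": [0, 0, 2]}
    - {"gripper": 0.07, "slide": [0.05, -0.09, 0], "angular": [0, 0, 5]}
    - {"gripper": 0.05, "slide": [0.071, -0.126, 0], "angular": [0, 0, 5.4]}
    - {"gripper": 0.05, "slide": [0.071, -0.126, 0], "angular": [0, 0, 5.4]}
    - {"gripper": 0.05, "slide": [0.071, -0.126, 0.04], "angular": [0, 0, 5.4]}
    - {"gripper": 0.05, "slide": [0.071, -0.126, 0.08], "angular": [0, 0, 5.4]}
    - {"gripper": 0.05, "slide": [0.071, -0.126, 0.12], "angular": [0, 0, 5.4]}
    - {"gripper": 0.05, "slide": [0.071, -0.126, 0.15], "angular": [0, 0, 5.4]}
    - {"gripper": 0.05, "slide": [0.071, -0.126, 0.15], "angular": [0, 0, 5.4]}
    - {"gripper": 0.05, "slide": [0.071, -0.126, 0.15], "angular": [0, 0, 5.4]}

```text
clock: 30.2
eef_pos: [0.4495, -0.0047, 0.1187]
tcp_rot: [2.316, 2.121, 0.002]
wrist_force: [0.3, 0.6, 0.1]
opening: 0.0501
gripper_force: 0.0
```

```bash
python3 - <<'E'
from h import *
to((.4515,-.0044,.053),85)
c=cap('scene'); save(c,'s3.png'); print(observe()['opening'])
E
```

```text
at [ 0.4495 -0.0047  0.1187] yaw 84.9 slide [0.0005, 0.0019, 0.0657] angular [0.1, -0.0, -0.1] t 30.2
0.050174073523811084
```

View pics/s3.png

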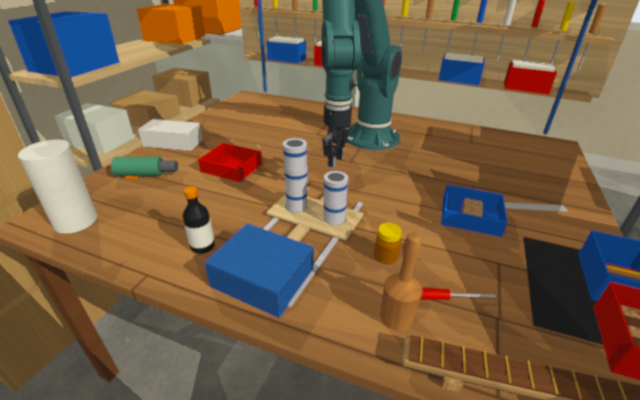

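Both towers stand straight: three cups at (296,178) and two at (335,200). The gripper is above the handle. Next I pinch it.

>>> send_rows:
  rows:
    - {"gripper": 0.05, "slide": [0, 0.002, 0.025], "angular": [0, 0, 0]}
    - {"gripper": 0.05, "slide": [0, 0.002, 0.05], "angular": [0, 0, 0]}
    - {"gripper": 0.05, "slide": [0, 0.002, 0.065], "angular": [0, 0, 0]}
    - {"gripper": 0.05, "slide": [0, 0.002, 0.065], "angular": [0, 0, 0]}
    - {"gripper": 0.02, "slide": [0, 0.002, 0.065], "angular": [0, 0, 0]}
    - {"gripper": 0.005, "slide": [0, 0.002, 0.065], "angular": [0, 0, 0]}
    - {"gripper": 0.005, "slide": [0, 0.002, 0.065], "angular": [0, 0, 0]}
    - {"gripper": 0.005, "slide": [0, 0.002, 0.065], "angular": [0, 0, 0]}
    - {"gripper": 0.005, "slide": [0, 0.002, 0.065], "angular": [0, 0, 0]}
  newtons: 50

```text
clock: 31.38
eef_pos: [0.4514, -0.005, 0.0541]
tcp_rot: [2.317, 2.119, 0.003]
wrist_force: [0.8, 0.1, 5.0]
opening: 0.0128
gripper_force: 48.8
```

>>> send_rows:
  rows:
    - {"gripper": 0.005, "slide": [0, 0.002, 0], "angular": [0, 0, 0]}
    - {"gripper": 0.005, "slide": [0, 0.005, 0], "angular": [0, 0, 0]}
    - {"gripper": 0.005, "slide": [0, 0.009, 0], "angular": [0, 0, 0]}
    - {"gripper": 0.005, "slide": [0, 0.013, 0], "angular": [0, 0, 0]}
    - {"gripper": 0.005, "slide": [0, 0.017, 0], "angular": [0, 0, 0]}
    - {"gripper": 0.005, "slide": [0, 0.021, 0], "angular": [0, 0, 0]}
    - {"gripper": 0.005, "slide": [0, 0.025, 0], "angular": [0, 0, 0]}
    - {"gripper": 0.005, "slide": [0, 0.029, 0], "angular": [0, 0, 0]}
    - {"gripper": 0.005, "slide": [0, 0.032, 0], "angular": [0, 0, 0]}
    - {"gripper": 0.005, "slide": [0, 0.034, 0], "angular": [0, 0, 0]}

```text
clock: 32.62
eef_pos: [0.4816, -0.0078, 0.0541]
tcp_rot: [-2.316, -2.12, 0.005]
wrist_force: [-5.9, 1.3, 12.1]
opening: 0.0132
gripper_force: 49.7
```

>>> send_rows:
  rows:
    - {"gripper": 0.005, "slide": [0, 0.002, 0], "angular": [0, 0, 0]}
    - {"gripper": 0.005, "slide": [0, 0.004, 0], "angular": [0, 0, 0]}
    - {"gripper": 0.005, "slide": [0, 0.006, 0], "angular": [0, 0, 0]}
    - {"gripper": 0.005, "slide": [0, 0.008, 0], "angular": [0, 0, 0]}
    - {"gripper": 0.005, "slide": [0, 0.01, 0], "angular": [0, 0, 0]}
    - {"gripper": 0.005, "slide": [0, 0.012, 0], "angular": [0, 0, 0]}
    - {"gripper": 0.005, "slide": [0, 0.014, 0], "angular": [0, 0, 0]}
    - {"gripper": 0.005, "slide": [0, 0.016, 0], "angular": [0, 0, 0]}
    - {"gripper": 0.005, "slide": [0, 0.018, 0], "angular": [0, 0, 0]}
    - {"gripper": 0.005, "slide": [0, 0.019, 0], "angular": [0, 0, 0]}

```text
clock: 33.88
eef_pos: [0.5005, -0.0095, 0.0541]
tcp_rot: [-2.316, -2.12, 0.005]
wrist_force: [-5.1, 1.6, 10.9]
opening: 0.0135
gripper_force: 49.6
```

>>> send_rows:
  rows:
    - {"gripper": 0.005, "slide": [0, 0.002, 0], "angular": [0, 0, 0]}
    - {"gripper": 0.005, "slide": [0, 0.004, 0], "angular": [0, 0, 0]}
    - {"gripper": 0.005, "slide": [0, 0.005, 0], "angular": [0, 0, 0]}
    - {"gripper": 0.005, "slide": [0, 0.006, 0], "angular": [0, 0, 0]}

```text
clock: 34.38
eef_pos: [0.5064, -0.01, 0.0542]
tcp_rot: [-2.316, -2.12, 0.005]
wrist_force: [-5.7, 0.4, 10.2]
opening: 0.0136
gripper_force: 49.5
```

Travelled 55 mm, still plain drag (about 5.5 N). I keep feeling forward in 6 mm steps.

>>> send_rows:
  rows:
    - {"gripper": 0.005, "slide": [0, 0.002, 0], "angular": [0, 0, 0]}
    - {"gripper": 0.005, "slide": [0, 0.004, 0], "angular": [0, 0, 0]}
    - {"gripper": 0.005, "slide": [0, 0.005, 0], "angular": [0, 0, 0]}
    - {"gripper": 0.005, "slide": [0, 0.006, 0], "angular": [0, 0, 0]}

```text
clock: 34.88
eef_pos: [0.5124, -0.0106, 0.0541]
tcp_rot: [-2.316, -2.12, 0.005]
wrist_force: [-6.2, 0.2, 11.2]
opening: 0.0136
gripper_force: 49.5
```

>>> send_rows:
  rows:
    - {"gripper": 0.005, "slide": [0, 0.002, 0], "angular": [0, 0, 0]}
    - {"gripper": 0.005, "slide": [0, 0.004, 0], "angular": [0, 0, 0]}
    - {"gripper": 0.005, "slide": [0, 0.005, 0], "angular": [0, 0, 0]}
    - {"gripper": 0.005, "slide": [0, 0.006, 0], "angular": [0, 0, 0]}

```text
clock: 35.38
eef_pos: [0.5184, -0.0111, 0.0541]
tcp_rot: [-2.316, -2.12, 0.005]
wrist_force: [-6.3, 0.9, 10.7]
opening: 0.0133
gripper_force: 49.5
```

>>> send_rows:
  rows:
    - {"gripper": 0.005, "slide": [0, 0.002, 0], "angular": [0, 0, 0]}
    - {"gripper": 0.005, "slide": [0, 0.004, 0], "angular": [0, 0, 0]}
    - {"gripper": 0.005, "slide": [0, 0.005, 0], "angular": [0, 0, 0]}
    - {"gripper": 0.005, "slide": [0, 0.006, 0], "angular": [0, 0, 0]}

```text
clock: 35.88
eef_pos: [0.5243, -0.0117, 0.0542]
tcp_rot: [-2.316, -2.12, 0.005]
wrist_force: [-5.4, 0.6, 11.5]
opening: 0.0131
gripper_force: 49.5
```

>>> send_rows:
  rows:
    - {"gripper": 0.005, "slide": [0, 0.001, 0], "angular": [0, 0, 0]}
    - {"gripper": 0.005, "slide": [0, 0.002, 0], "angular": [0, 0, 0]}
    - {"gripper": 0.005, "slide": [0, 0.003, 0], "angular": [0, 0, 0]}
    - {"gripper": 0.005, "slide": [0, 0.004, 0], "angular": [0, 0, 0]}

```text
clock: 36.38
eef_pos: [0.5278, -0.012, 0.0541]
tcp_rot: [-2.316, -2.12, 0.006]
wrist_force: [-7.3, 0.3, 11.9]
opening: 0.0134
gripper_force: 49.6
```

>>> send_rows:
  rows:
    - {"gripper": 0.005, "slide": [0, 0.001, 0], "angular": [0, 0, 0]}
    - {"gripper": 0.005, "slide": [0, 0.002, 0], "angular": [0, 0, 0]}
    - {"gripper": 0.005, "slide": [0, 0.003, 0], "angular": [0, 0, 0]}
    - {"gripper": 0.005, "slide": [0, 0.003, 0], "angular": [0, 0, 0]}

```text
clock: 36.88
eef_pos: [0.5304, -0.0122, 0.0542]
tcp_rot: [-2.315, -2.12, 0.007]
wrist_force: [-6.4, 0.8, 11.8]
opening: 0.0127
gripper_force: 49.8
```

>>> send_rows:
  rows:
    - {"gripper": 0.005, "slide": [0, 0.001, 0], "angular": [0, 0, 0]}
    - {"gripper": 0.005, "slide": [0, 0.002, 0], "angular": [0, 0, 0]}
    - {"gripper": 0.005, "slide": [0, 0.002, 0], "angular": [0, 0, 0]}

```text
clock: 37.25
eef_pos: [0.531, -0.0122, 0.0541]
tcp_rot: [-2.314, -2.119, 0.01]
wrist_force: [-9.7, 1.5, 14.5]
opening: 0.0131
gripper_force: 50.2
```

>>> send_rows:
  rows:
    - {"gripper": 0.005, "slide": [0, 0.001, 0], "angular": [0, 0, 0]}
    - {"gripper": 0.005, "slide": [0, 0.002, 0], "angular": [0, 0, 0]}
    - {"gripper": 0.005, "slide": [0, 0.003, 0], "angular": [0, 0, 0]}
    - {"gripper": 0.005, "slide": [0, 0.003, 0], "angular": [0, 0, 0]}

```text
clock: 37.75
eef_pos: [0.531, -0.0123, 0.0541]
tcp_rot: [-2.312, -2.118, 0.017]
wrist_force: [-14.2, 2.6, 20.1]
opening: 0.0131
gripper_force: 51.6
```

>>> send_rows:
  rows:
    - {"gripper": 0.005, "slide": [0, 0.001, 0], "angular": [0, 0, 0]}
    - {"gripper": 0.005, "slide": [0, 0.002, 0], "angular": [0, 0, 0]}
    - {"gripper": 0.005, "slide": [0, 0.002, 0], "angular": [0, 0, 0]}

```text
clock: 38.12
eef_pos: [0.531, -0.0123, 0.0541]
tcp_rot: [-2.31, -2.117, 0.022]
wrist_force: [-18.9, 2.9, 23.5]
opening: 0.0132
gripper_force: 53.5
```

The tray is stopped dead at x=0.531 with the force rising in step with the command, and the last ~6 mm showed the plunger's extra force. That is the stop. I ease the load, open and rise.

>>> send_rows:
  rows:
    - {"gripper": 0.005, "slide": [0, -0.002, 0], "angular": [0, 0, 0]}
    - {"gripper": 0.005, "slide": [0, -0.004, 0], "angular": [0, 0, 0]}
    - {"gripper": 0.005, "slide": [0, -0.005, 0], "angular": [0, 0, 0]}
    - {"gripper": 0.015, "slide": [0, -0.005, 0], "angular": [0, 0, 0]}
    - {"gripper": 0.05, "slide": [0, -0.005, 0], "angular": [0, 0, 0]}
    - {"gripper": 0.05, "slide": [0, -0.005, 0], "angular": [0, 0, 0]}
    - {"gripper": 0.05, "slide": [0, -0.005, 0], "angular": [0, 0, 0]}
    - {"gripper": 0.05, "slide": [0, -0.005, -0.03], "angular": [0, 0, 0]}
    - {"gripper": 0.05, "slide": [0, -0.005, -0.06], "angular": [0, 0, 0]}
    - {"gripper": 0.05, "slide": [0, -0.005, -0.1], "angular": [0, 0, 0]}

```text
clock: 39.38
eef_pos: [0.5355, -0.0127, 0.1534]
tcp_rot: [-2.316, -2.121, 0.002]
wrist_force: [0.6, -0.9, 0.3]
opening: 0.0501
gripper_force: 0.0
```

```bash
python3 - <<'E'
from h import *
c=cap('scene'); save(c,'s4.png'); W=cloud(c); d=.080
print(cuptop(W,.575+d,-.0757-.007,.213,.04),cuptop(W,.586+d,.042-.007,.148,.04))
# handle position by colour (scene)
hsv=cv2.cvtColor(c['pixels'],cv2.COLOR_RGB2HSV).astype(int)
for n in('scene','top'):
    if n=='top': c=cap('top'); W=cloud(c); hsv=cv2.cvtColor(c['pixels'],cv2.COLOR_RGB2HSV).astype(int)
    m=((hsv[...,0]<8)|(hsv[...,0]>172))&(hsv[...,1]>150)&(abs(W[...,0]-.53)<.05)&(abs(W[...,1]+.011)<.05)&(W[...,2]>.03)
    p=W[m]; print(n,m.sum(),p.mean(0).round(4) if len(p) else '', p.min(0).round(4) if len(p) else '',p.max(0).round(4) if len(p) else '')
print(observe()['eef_pos'])
E
```

```text
((array([ 0.65442491, -0.08305153]), 0.031386375427246094), array([ 0.66299834, -0.08033419,  0.21257444]), np.int64(347)) ((array([0.66624856, 0.03429786]), 0.031712811440229416), array([0.67494386, 0.03649684, 0.1475319 ]), np.int64(386))
scene 6 [0.5363 0.0059 0.2992] [ 0.5266 -0.04    0.0693] [0.5463 0.0323 0.4183]
top 0   
[ 0.53892477 -0.01214195  0.15668004]
```

View pics/s4.png

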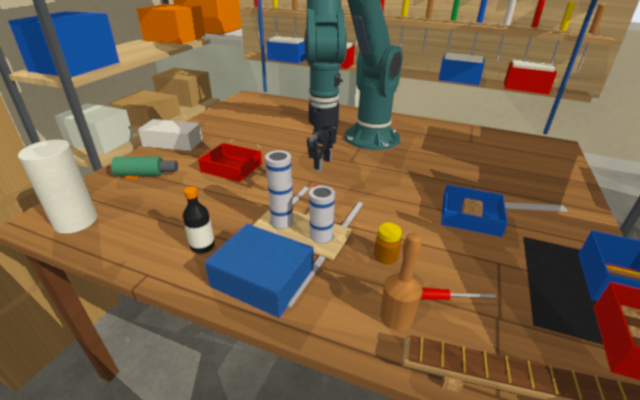

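>>> send_rows:
  rows:
    - {"gripper": 0.05, "slide": [0, 0, -0.05], "angular": [0, 0, 0]}
    - {"gripper": 0.05, "slide": [0, -0.03, -0.1], "angular": [0, 0, 0]}
    - {"gripper": 0.05, "slide": [0, -0.06, -0.13], "angular": [0, 0, 0]}
    - {"gripper": 0.05, "slide": [0, -0.08, -0.15], "angular": [0, 0, 0]}
    - {"gripper": 0.05, "slide": [0, -0.08, -0.15], "angular": [0, 0, 0]}
    - {"gripper": 0.05, "slide": [0, -0.08, -0.15], "angular": [0, 0, 0]}
    - {"gripper": 0.05, "slide": [0, -0.08, -0.15], "angular": [0, 0, 0]}
    - {"gripper": 0.05, "slide": [0, -0.08, -0.15], "angular": [0, 0, 0]}

```text
clock: 40.48
eef_pos: [0.4564, -0.0055, 0.3022]
tcp_rot: [-2.316, -2.121, 0.001]
wrist_force: [-0.7, 0.9, -0.4]
opening: 0.0501
gripper_force: 0.0
```

```bash
python3 - <<'E'
from h import *
c=cap('scene'); W=cloud(c)
print(cuptop(W,.655,-.0827,.213,.04)[0],cuptop(W,.666,.035,.148,.04)[0],cuptop(W,.662,.2027,.085,.04)[0])
locate('scene',.407,.392,.025,.04,.06)
s=observe(); print(s['clock'],s['joint_velocities'].round(3)); print(job_done())
E
```

```text
(array([ 0.65471387, -0.08370225]), 0.032151952385902405) (array([0.66763186, 0.03451858]), 0.031732700765132904) (array([0.66200608, 0.20231014]), 0.02759980969130993)
scene [0.4128 0.39   0.0344] [410.1 390.1] [80.5 51.2] 0.9 298
40.575 [ 0.001 -0.008 -0.003 -0.    -0.001 -0.001  0.001]
the job is handed in; nothing more can be done
None
```

The job is handed in at 40.6 s: the sanding block is in the blue bin, the five cups stand in straight towers of three and two on the discs, the tray was felt hard against the stop after about 80 mm, and the jar has not moved.

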